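# Rack the check thermometers and zero the peak pointer

## Task

The calibration check is over: stand every glass thermometer lying on the bench upright in the rack, red bulb down on the floor of a compartment (it may lean against the wall), holding each one lightly because it is glass (never more than about 15 N of grip). When all of them are in, turn the temperature monitor's peak-pointer knob back to its zero stop, ready for the next run. Leave the other glassware and dishes where they are.

Things in the scene. Friction and masses are not known exactly. Their poses are not given: they have to be found in the camera images.
- rack: White plastic thermometer rack with green end walls, fixed to the bench: one row of 6 square upright compartments, open at the top. 236 mm long (its y axis), 36 mm deep (its x axis), 80 mm high. Origin at the centre of its underside, z up. Outer walls and floor 4 mm thick, partitions 12 mm; the compartments are 28 x 28 mm inside, their centres at x = 0, y = -100, -60, -20, 20, 60, 100 mm.
- thermo1: Glass thermometer 1 of up to 5 alike (some absent): white round stem, 8 mm thick, 160 mm long, red bulb end, blue square sleeve 16 x 16 x 44 mm to grip it by; 30 g. Starts lying on the bench. Origin at the sleeve's centre; z along the stem away from the bulb, x and y square to the sleeve's faces. Bulb tip at z = -105 mm, top end at z = +55 mm.
- thermo1_bulb (a point): Tip of the red bulb end of thermometer 1; axes as the thermometer's
- thermo2: Glass thermometer 2 of up to 5 alike (some absent): white round stem, 8 mm thick, 160 mm long, red bulb end, blue square sleeve 16 x 16 x 44 mm to grip it by; 30 g. Starts lying on the bench. Origin at the sleeve's centre; z along the stem away from the bulb, x and y square to the sleeve's faces. Bulb tip at z = -105 mm, top end at z = +55 mm.
- thermo2_bulb (a point): Tip of the red bulb end of thermometer 2; axes as the thermometer's
- thermo3: Glass thermometer 3 of up to 5 alike (some absent): white round stem, 8 mm thick, 160 mm long, red bulb end, blue square sleeve 16 x 16 x 44 mm to grip it by; 30 g. Starts lying on the bench. Origin at the sleeve's centre; z along the stem away from the bulb, x and y square to the sleeve's faces. Bulb tip at z = -105 mm, top end at z = +55 mm.
- thermo3_bulb (a point): Tip of the red bulb end of thermometer 3; axes as the thermometer's
- thermo4: Glass thermometer 4 of up to 5 alike (some absent): white round stem, 8 mm thick, 160 mm long, red bulb end, blue square sleeve 16 x 16 x 44 mm to grip it by; 30 g. Starts lying on the bench. Origin at the sleeve's centre; z along the stem away from the bulb, x and y square to the sleeve's faces. Bulb tip at z = -105 mm, top end at z = +55 mm.
- thermo4_bulb (a point): Tip of the red bulb end of thermometer 4; axes as the thermometer's
- thermo5: Glass thermometer 5 of up to 5 alike (some absent): white round stem, 8 mm thick, 160 mm long, red bulb end, blue square sleeve 16 x 16 x 44 mm to grip it by; 30 g. Starts lying on the bench. Origin at the sleeve's centre; z along the stem away from the bulb, x and y square to the sleeve's faces. Bulb tip at z = -105 mm, top end at z = +55 mm.
- thermo5_bulb (a point): Tip of the red bulb end of thermometer 5; axes as the thermometer's
- peak (a joint): Angle of the peak-pointer reset knob on the temperature monitor (a white case 150 x 170 mm, 50 mm high, with a blue foot): 0 at its zero stop (white line on the knob at the red mark, towards the case's front with the green window), growing to 3.0 rad as it is turned clockwise seen from above; it turns freely and stays where it is left.
- peak_grip (a point): Point on the knob's axis at the height to grip its black bar (bar 42 mm long along this point's x axis, 14 mm thick along its y axis, its top 7 mm above this point, the round skirt, 44 mm across, 23 mm below it). Turns with the knob; z up, and the white line is on the bar's -x half. 87 mm above the bench.
- media_bottle: Bystander, to be left where it is: glass bottle with a blue cap, 76 mm across, 150 mm tall; origin at the centre of its underside
- flask: Bystander, to be left where it is: green glass conical flask, 84 mm across, 110 mm tall; origin at the centre of its underside
- beaker: Bystander, to be left where it is: glass beaker, 70 mm across, 85 mm tall; origin at the centre of its underside
- tip_box: Bystander, to be left where it is: green pipette-tip box, 120 x 85 x 55 mm; origin at the centre of its underside
- dish_a: Bystander, to be left where it is: amber petri dish, 90 mm across, 16 mm high; origin at the centre of its underside
- dish_b: Bystander, to be left where it is: clear petri dish, 90 mm across, 16 mm high; origin at the centre of its underside
- jar: Bystander, to be left where it is: small amber jar with a white cap, 52 mm across, 75 mm tall; origin at the centre of its underside
Mind the look-alikes: they are no part of the job. What is shaped like the thermo3 but purple is not meant. What is shaped like the thermo2 but yellow is not meant.

How it is judged:
By the outcome, as a careful person would: the job done as asked, in the order asked, and still so for the second after the job is handed in, with the robot touching nothing.
Of thermo1, thermo2, thermo3, thermo4, thermo5 only 3 to 5 are there at a start; the rules pass over those that are not, and their reading is None.
At some moment in a run one of thermo1, thermo2, thermo3, thermo4, thermo5 may be knocked a few centimetres aside while the robot is not near it.
Once in a run the grip may slacken for a moment while it holds something.
It also fails if it takes over 210 s, if anything falls off the work surface, if the arm or the gripper's body presses on something with over 40 N, if the wrist force passes 120 N, or if a joint passes its speed limit or range.

## Robot

A 6-joint arm with a two-finger parallel gripper is mounted at the origin on the work surface. World frame = base frame: x ahead of the robot, y to its left, z up, the work surface at z = 0. Lengths are in m, angles in rad, forces in N, time in s.
With the tool pointing down it reaches from about 0.3 to 0.825 m from the base axis. Payload 5.4 kg.
Tool frame: the origin (TCP) lies at the very end of the fingers, on their centre line; the grasp point (between the pads) lies 19 mm behind it; z points along the fingers, y is the line along which they close (so a half turn about z gives the same grasp; the last joint's range is limited). The gripper opens to 92 mm and grips with 3 to 60 N. Pads are 20 mm wide; open, the fingers measure 128 mm over their backs; the gripper's body (75 mm by 189 mm) begins 69 mm behind the grasp point.
Start: joints at [-1.402, 0.158, 1.597, -0, 1.386, -0.21], TCP at [0.213, -0.534, 0.215] pointing down, gripper open.
Joint ranges: [-2.91, 2.91], [-0.94, 2.29], [0.18, 2.7], [-1.29, 4.43], [0.17, 2.64], [-3, 3]. Speed limits (rad/s): [2.57, 2.57, 3.14, 3.14, 3.14, 3.14].

## Interface

Orientations are given as a rotation vector (axis times angle).
In Python, from workcell import bot gives the robot as it stands. Calls block until the motion is done:
- bot.goto(position, orientation): joint-space move of the TCP to a pose.
- bot.line_to(position, rot=None, max_speed=0.15): straight line of the TCP; rot=None keeps the orientation; max_speed is the mean speed in m/s.
- bot.set_joints(angles): joint-space move.
- bot.set_gripper(opening, newtons=None): opening from 0.0 (shut) to 1.0 (fully open); newtons is the grip in N (None keeps the last); returns when the fingers have stopped.
- bot.hold(seconds).
- bot.inverse_kinematics(position, orientation): joint angles nearest the present ones, or None.
- bot.read_camera(name): name is "scene" or "top" or "wrist"; returns a dict with "pixels" (384x512x3 uint8, blue, green, red), "fx", "fy", "cx", "cy" (pixels), "k1" (the pictures are not rectified: a ray, as slopes to the right and down, at radius r is drawn at 1 + k1 r^2 times it, then the intrinsics apply), "R" (3x3) and "t" (3): a world point X has camera coordinates R X + t. Camera axes: x right, y down, z forward; pixel columns grow to the right and rows downward; lengths in m; the calibration is good to about 2 mm. A picture is of the moment at which its call begins. There is no depth.
A pose or a line that the arm cannot do raises bot.MotionError and nothing moves.
- bot.job_done(): hands the job in; it is judged then, once.
Readings, each from a call of its own:
- bot.current_clock(): time.
- bot.current_joints(): joint angles.
- bot.current_joint_vel(): joint speeds.
- bot.current_effort(): joint torques, N m.
- bot.current_ee_pos(): TCP position.
- bot.current_tool_rot(): TCP orientation.
- bot.current_contact_force(): force on the tool from outside, world axes, zero at the start.
- bot.current_ft_torque(): the same for the moment, N m.
- bot.current_opening(): opening from 0.0 (shut) to 1.0 (fully open).
- bot.current_grip_force(): force on a finger pad.
Only numpy, scipy, OpenCV 4.12 (cv2) and the standard library are available. Lean on these libraries where they do the work, as an engineer would, in place of code of your own. Each camera call takes 0.05 s, during which the arm holds its last target. There are 200 camera calls.

## Working session

There is one attempt and no reset: what is moved stays moved. The work goes in short steps, each a Python script; the robot and the scene stay as the last script left them, time stands still between calls to the robot, and variables do not carry over. Pictures are saved under pics/ and viewed, at most 14 in all, crops included, and the job is handed in when it is done.

```bash
ls; mkdir -p pics
python3 - <<'E'
from workcell import bot
import cv2
for n in ["scene","top"]:
    c=bot.read_camera(n); cv2.imwrite(f"pics/{n}0.png",cv2.resize(c["pixels"],(800,600),interpolation=cv2.INTER_CUBIC))
    print(n,c["fx"],c["cx"],c["cy"],c["k1"],c["R"],c["t"])
print(bot.current_clock(),bot.current_tool_rot())
E
```

```text
pics
scene 367.6101141703807 257.1065483979707 190.63523913598704 -0.11682888936509889 [[-0.23462404  0.97184638 -0.021591  ]
 [ 0.67530138  0.14697494 -0.72274921]
 [-0.69922787 -0.18415477 -0.69077306]] [ 0.1487949  -0.30539574  1.34252439]
top 455.7645322675547 252.98675183488692 197.51993825639514 0.013997800361795137 [[ 0.01518286 -0.99987381 -0.00467456]
 [-0.99629642 -0.01473249 -0.08471358]
 [ 0.08463402  0.00594344 -0.99639438]] [-0.01407038  0.5191381   1.32854539]
0.1 [-3.08377701e+00 -5.91085830e-01 -4.79833976e-06]
```

View pics/top0.png

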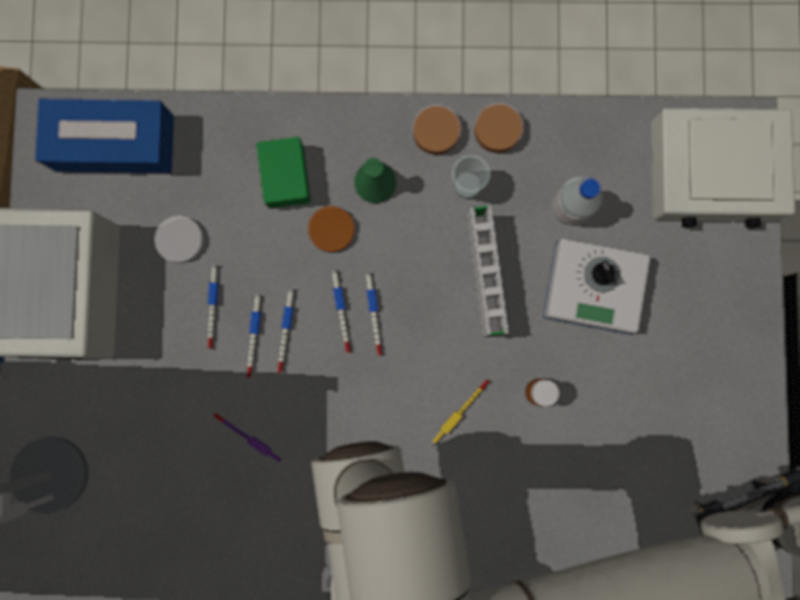

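View pics/scene0.png

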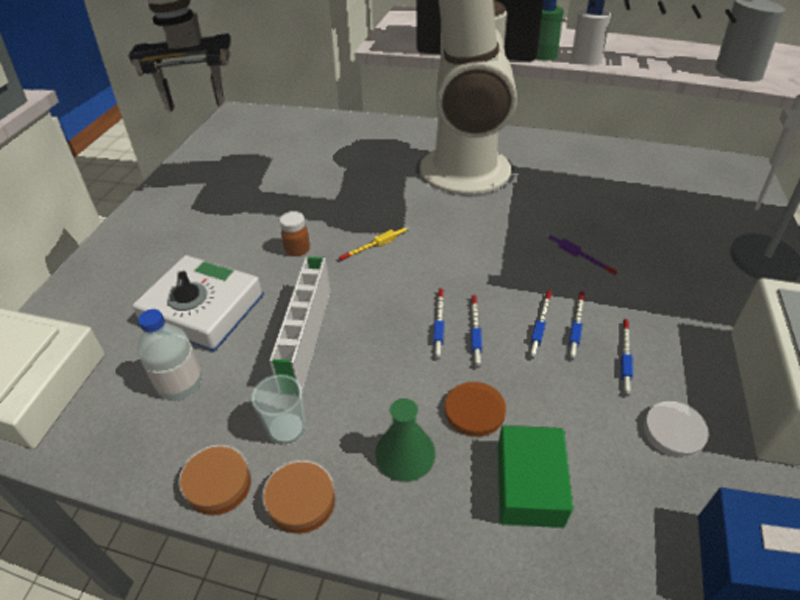

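```bash
cat > h.py <<'E'
import numpy as np, cv2
from workcell import bot
from scipy.spatial.transform import Rotation as Rn
Z=np.array([0,0,1.])
def cam(n): return bot.read_camera(n)
def p2w(c,uv,z):
    K=np.array([[c["fx"],0,c["cx"]],[0,c["fy"],c["cy"]],[0,0,1]])
    n=cv2.undistortPoints(np.array([[uv]],float),K,np.array([c["k1"],0,0,0,0]))[0,0]
    R=np.array(c["R"]);d=R.T@np.r_[n,1];o=-R.T@np.array(c["t"])
    return o+d*(z-o[2])/d[2]
def blobs(c,kind,amin,amax):
    h=cv2.cvtColor(c["pixels"],cv2.COLOR_BGR2HSV)
    if kind=="blue": m=cv2.inRange(h,(105,150,70),(122,255,255))
    else: m=cv2.inRange(h,(0,150,60),(6,255,255))|cv2.inRange(h,(174,150,60),(180,255,255))
    n,_,st,ce=cv2.connectedComponentsWithStats(m)
    return [(ce[i],st[i,4]) for i in range(1,n) if amin<=st[i,4]<=amax]
def thermos(c,ba=(20,200),ra=(3,60)):
    """list of (sleeve centre xy, unit dir bulb->top)"""
    B=[p2w(c,b,.012)[:2] for b,a in blobs(c,"blue",*ba)]
    Rr=[p2w(c,b,.010)[:2] for b,a in blobs(c,"red",*ra)]
    out=[]
    for b in B:
        r=[q for q in Rr if .075<np.linalg.norm(q-b)<.12]
        if r:
            r=min(r,key=lambda q:abs(np.linalg.norm(q-b)-.098)); d=(b-r); out.append((b,d/np.linalg.norm(d),np.linalg.norm(d)))
    return out
def rv(R): return Rn.from_matrix(R).as_rotvec()
def frame(y,z):
    y=y/np.linalg.norm(y); z=z/np.linalg.norm(z); return np.c_[np.cross(y,z),y,z]
def save(c,name,crop=None,size=(800,600)):
    p=c["pixels"]
    if crop: x0,y0,x1,y1=crop; p=p[y0:y1,x0:x1]
    cv2.imwrite(f"pics/{name}.png",cv2.resize(p,size,interpolation=cv2.INTER_CUBIC))
E
python3 - <<'E'
from h import *
np.set_printoptions(precision=3,suppress=True)
c=cam("top")
for t in thermos(c): print(t)
for uv in [(472,207),(489,207),(487,335),(507,334),(603,272)]:
    print(p2w(c,np.array(uv)*.64-.18,.08))
save(c,"rackzoom",(280,120,430,232))
R0=frame(np.array([0,1.,0]),-Z)
for y in (1,-1):
    print(bot.inverse_kinematics([.5,-.2,.35],rv(frame(np.array([0,y,0.]),-Z))))
E
```

```text
(array([0.545, 0.344]), array([ 1.   , -0.017]), np.float64(0.09384846052085143))
(array([0.54 , 0.102]), array([0.981, 0.192]), np.float64(0.09604910622427489))
(array([0.536, 0.039]), array([0.988, 0.157]), np.float64(0.09503966145584333))
(array([0.501, 0.2  ]), array([ 0.993, -0.119]), np.float64(0.09470267079096242))
(array([0.491, 0.262]), array([0.855, 0.518]), np.float64(0.0982969885727043))
[ 0.704 -0.144  0.08 ]
[ 0.705 -0.175  0.08 ]
[ 0.469 -0.173  0.08 ]
[ 0.472 -0.209  0.08 ]
[ 0.587 -0.383  0.08 ]
[-0.605  0.01   1.491  0.     1.64  -2.176]
[-0.605  0.01   1.491 -0.     1.64   0.966]
```

View pics/rackzoom.png

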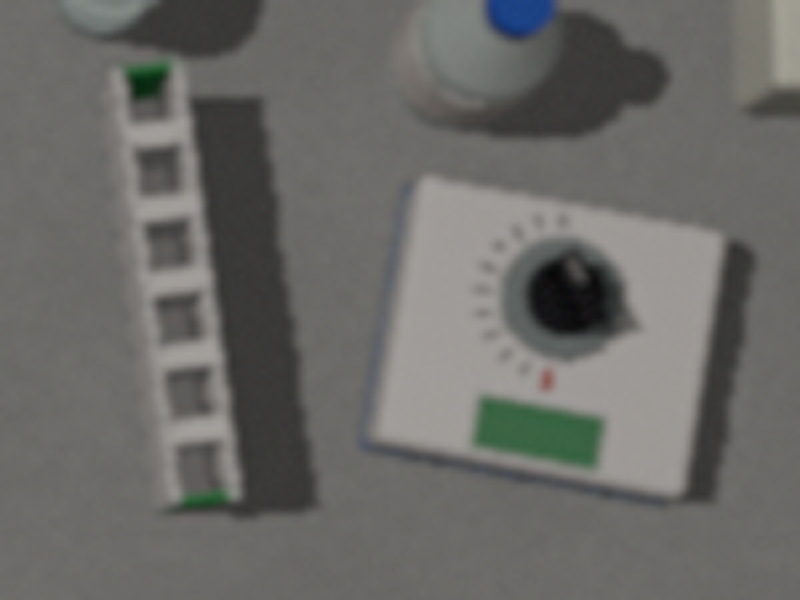

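```bash
python3 - <<'E'
s=open('h.py').read()
a=s.index("    out=[]\n    for b in B"); b=s.index("def rv")
s=s[:a]+'''    from scipy.optimize import linear_sum_assignment as lsa
    if not B or not Rr: return []
    C=np.array([[abs(np.linalg.norm(q-b)-.0945)+(.02*abs((b-q)[1])/.05) for q in Rr] for b in B]); out=[]
    for i,j in zip(*lsa(C)):
        d=B[i]-Rr[j]; L=np.linalg.norm(d)
        if .085<L<.105: out.append((B[i],d/L,L))
    return out
'''+s[b:]
open('h.py','w').write(s)
E
python3 - <<'E'
from h import *
np.set_printoptions(precision=4,suppress=True)
R=frame(np.array([0,-1.,0]),-Z)
bot.goto([.5,-.27,.40],rv(R)); c=cam("wrist"); save(c,"w1")
print(bot.current_clock(),c["fx"],c["k1"],-np.array(c["R"]).T@c["t"],c["R"])
bot.goto([.45,.19,.40],rv(R)); c=cam("wrist"); save(c,"w2")
print(bot.current_clock())
for t in thermos(cam("top")): print("top",t)
for t in thermos(c,(100,5000),(20,1500)): print("wr",t)
E
```

```text
1.7917 267.3490827881058 -0.014232233342409261 [ 0.5822 -0.2718  0.5699] [[-0.     -1.     -0.0018]
 [-0.9563 -0.0005  0.2924]
 [-0.2924  0.0018 -0.9563]]
3.5333
top (array([0.5398, 0.1023]), array([0.9817, 0.1906]), np.float64(0.0957302109044152))
top (array([0.5361, 0.0387]), array([0.9876, 0.1568]), np.float64(0.09503966145584333))
top (array([0.4827, 0.2617]), array([0.833 , 0.5532]), np.float64(0.0909966409164938))
wr (array([0.5396, 0.1025]), array([0.9823, 0.1874]), np.float64(0.09576319106582595))
```

View pics/w1.png

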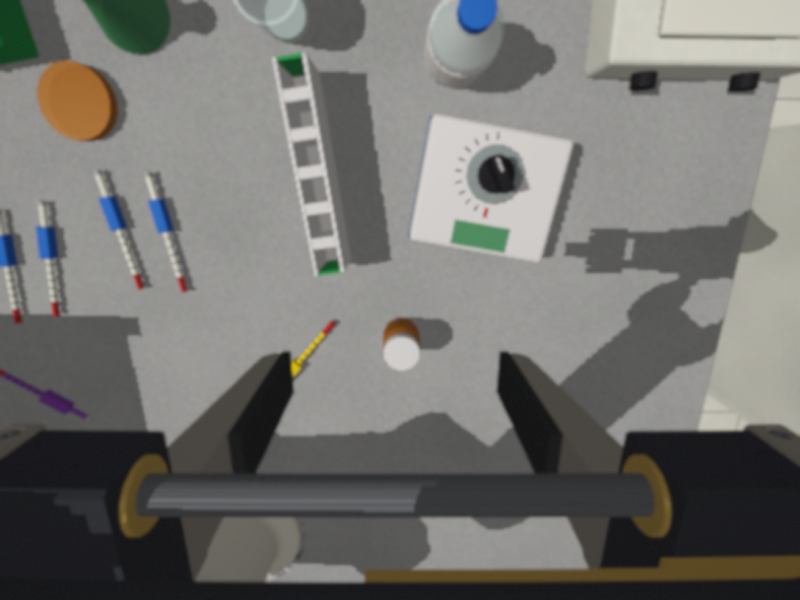

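View pics/w2.png

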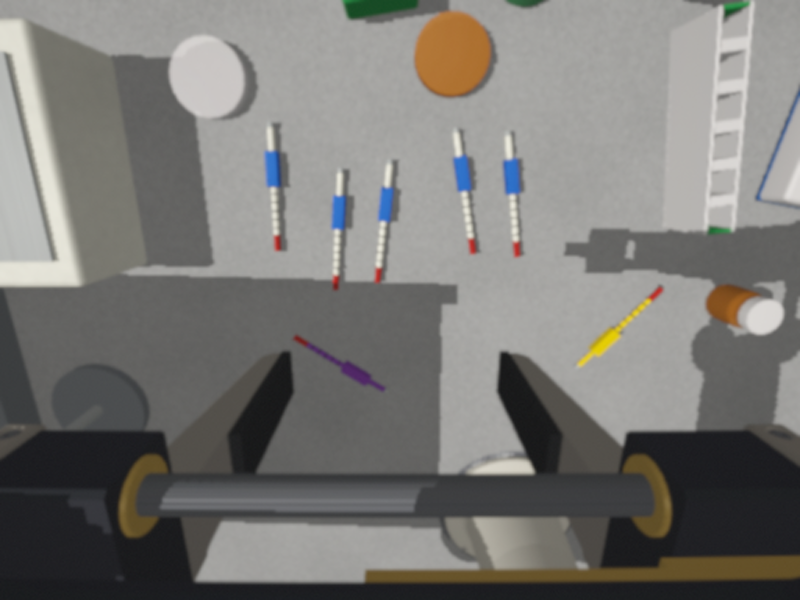

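```bash
python3 - <<'E'
s=open('h.py').read()
a=s.index("def blobs"); b=s.index("def rv")
s=s[:a]+'''def mask(c,kind):
    h=cv2.cvtColor(c["pixels"],cv2.COLOR_BGR2HSV)
    if kind=="blue": return cv2.inRange(h,(105,150,60),(122,255,255))
    return cv2.inRange(h,(0,140,35),(6,255,255))|cv2.inRange(h,(172,140,35),(180,255,255))
def blobs(c,kind,amin,amax,z):
    n,l,st,ce=cv2.connectedComponentsWithStats(mask(c,kind)); out=[]
    for i in range(1,n):
        if amin<=st[i,4]<=amax:
            P=np.array([p2w(c,(u,v),z)[:2] for v,u in np.argwhere(l==i)])
            out.append((P.mean(0),np.linalg.svd(P-P.mean(0))[2][0] if len(P)>2 else None))
    return out
def thermos(c,ba=(20,200),ra=(3,60)):
    """list of (sleeve centre xy, unit dir bulb->top, distance sleeve-bulb blob)"""
    Rr=[r for r,_ in blobs(c,"red",*ra,.010)]; out=[]
    for b,ax in blobs(c,"blue",*ba,.012):
        best=None
        for r in Rr:
            d=b-r; L=np.linalg.norm(d); cs=abs(d@ax)/L
            if .08<L<.11 and cs>.9:
                k=abs(L-.0955)+.1*(1-cs)
                if best is None or k<best[0]: best=(k,(b,d/L,L))
        if best: out.append(best[1])
    return out
W=((60,2000),(12,500))
'''+s[b:]
open('h.py','w').write(s)
E
python3 - <<'E'
from h import *
np.set_printoptions(precision=4,suppress=True)
c=cam("wrist")
for t in thermos(cam("top")): print("top",t)
for t in thermos(c,*W): print("wr",t)
E
python3 - <<'E'
from h import *
import pickle
np.set_printoptions(precision=4,suppress=True)
R=frame(np.array([0,-1.,0]),-Z)
bot.goto([.46,-.30,.30],rv(R)); c=cam("wrist"); save(c,"w3"); save(c,"w3b",(180,20,400,185))
pickle.dump({k:np.array(v) for k,v in c.items()},open("w3.pkl","wb"))
E
```

```text
top (array([0.5401, 0.1024]), array([0.9819, 0.1895]), np.float64(0.09500818076176025))
top (array([0.5361, 0.0387]), array([0.9873, 0.1592]), np.float64(0.09439632453662919))
wr (array([0.5448, 0.3441]), array([ 0.9996, -0.0283]), np.float64(0.09362684509631423))
wr (array([0.5395, 0.1025]), array([0.9821, 0.1882]), np.float64(0.09536128018555831))
wr (array([0.5361, 0.0393]), array([0.9879, 0.155 ]), np.float64(0.09555622056605821))
wr (array([0.5013, 0.2006]), array([ 0.9934, -0.1144]), np.float64(0.09510834631274315))
wr (array([0.4908, 0.262 ]), array([ 0.9958, -0.0912]), np.float64(0.09481307324447424))
```

View pics/w3.png

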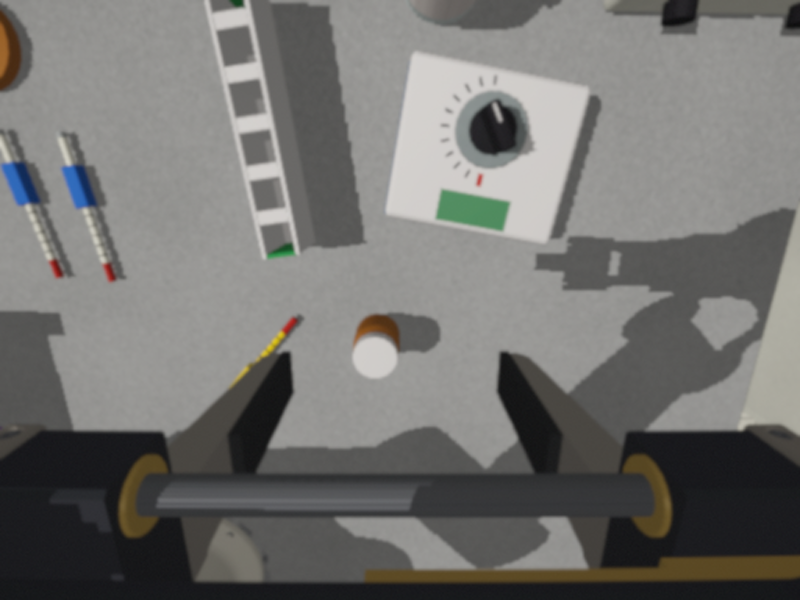

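```bash
cat >> h.py <<'E'
# rack frame (filled from measurements)
P_=np.radians(12); OFF=.008
def pick_pose(b,d,s=-1):
    d=np.r_[d,0]; y=s*np.cross(Z,d); R=frame(y,-np.cos(P_)*Z-np.sin(P_)*d)
    return np.r_[b,0]+OFF*d+np.r_[0,0,.005],R   # TCP
def place_R(f,lean,s=-1):
    # stem direction = Z leaned towards f
    up=np.cos(lean)*Z+np.sin(lean)*f; n=np.cross(Z,f)
    fw=np.cross(n,up)   # horizontal forward, perpendicular to up
    return frame(s*n,np.cos(P_)*fw-np.sin(P_)*up),up
E
python3 - <<'E'
from h import *
import pickle
np.set_printoptions(precision=4,suppress=True)
c=pickle.load(open("w3.pkl","rb"))
for uv in [(266,259),(299,252)]: print("near",p2w(c,np.array(uv)*.64-.18,.08))
c1=dict(c); c1["R"]=np.array([[0,-1,-.0018],[-.9563,-.0005,.2924],[-.2924,.0018,-.9563]]); c1["t"]=-c1["R"]@np.array([.5822,-.2718,.5699])
for uv in [(274,58),(306,52),(317,275),(343,270)]: print("w1",p2w(c1,np.array(uv)*.64-.18,.08))
for uv in [(494,130),(491,125)]: print("knob",p2w(c,np.array(uv)*.64-.18,.094))
print("mark",p2w(c,np.array((479,180))*.64-.18,.05))
ctr=np.array([.587,-.1755]); f=np.array([.991,.134,0]); f/=np.linalg.norm(f)
T=[([.5448,.3441],[.9996,-.0283]),([.5361,.0393],[.9879,.155]),([.4908,.262],[.9958,-.0912])]
for s in (1,-1):
    for b,d in T:
        p,R=pick_pose(np.array(b),np.array(d),s); print(s,"pick",bot.inverse_kinematics(p,rv(R)),bot.inverse_kinematics(p+[0,0,.12],rv(R)))
    for y in (.1,-.1):
        R,up=place_R(f,.05,s); p=np.r_[ctr+f[:2]*y,.125]
        print(s,"place",bot.inverse_kinematics(p,rv(R)),bot.inverse_kinematics(p+[0,0,.1],rv(R)))
E
```

```text
near [ 0.47   -0.1778  0.08  ]
near [ 0.4767 -0.2096  0.08  ]
w1 [ 0.7028 -0.1449  0.08  ]
w1 [ 0.7082 -0.1787  0.08  ]
w1 [ 0.4709 -0.1776  0.08  ]
w1 [ 0.477  -0.2091  0.08  ]
knob [ 0.5826 -0.383   0.094 ]
knob [ 0.5865 -0.3802  0.094 ]
mark [ 0.5422 -0.3812  0.05  ]
1 pick [ 0.334   0.7113  1.3125  0.0763  1.3146 -1.2351] [ 0.334   0.5731  1.2627  0.0739  1.5021 -1.2208]
1 pick [-0.1138  0.5027  1.6275 -0.0591  1.214  -1.814 ] [-0.1138  0.34    1.5782 -0.056   1.4257 -1.8265]
1 pick [ 0.2294  0.5199  1.6025  0.0699  1.219  -1.2807] [ 0.2294  0.3594  1.5534  0.0663  1.4282 -1.2661]
1 place [-0.7782  0.3858  2.1266  1.975   0.982   2.165 ] [-0.7782  0.1248  2.1521  1.8124  0.9067  2.441 ]
1 place [-1.3326  0.1241  2.4928  1.5273  1.2951  2.1151] [-1.3326 -0.2909  2.5321  1.4274  1.3306  2.5021]
-1 pick [0.334  0.7113 1.3125 0.0763 1.3146 1.9065] [0.334  0.5731 1.2627 0.0739 1.5021 1.9208]
-1 pick [-0.1138  0.5027  1.6275 -0.0591  1.214   1.3276] [-0.1138  0.34    1.5782 -0.056   1.4257  1.315 ]
-1 pick [0.2294 0.5199 1.6025 0.0699 1.219  1.8609] [0.2294 0.3594 1.5534 0.0663 1.4282 1.8755]
-1 place [-0.7782  0.3858  2.1266  1.975   0.982  -0.9766] [-0.7782  0.1248  2.1521  1.8124  0.9067 -0.7006]
-1 place [-1.3326  0.1241  2.4928  1.5273  1.2951 -1.0265] [-1.3326 -0.2909  2.5321  1.4274  1.3306 -0.6395]
```

Run:
```python
from h import *
np.set_printoptions(precision=2,suppress=True)
ctr=np.array([.5895,-.1775]); f=np.array([.2317,.0318,0]); f/=np.linalg.norm(f)
for s in (1,-1):
  for yaw in (0,-30,-60,-90):
    g=Rn.from_rotvec([0,0,np.radians(yaw)]).apply(f)
    R,up=place_R(g,.05,s)
    for y in (.1,-.06):
        p=np.r_[ctr+f[:2]*y,.125]
        print(s,yaw,y,*[bot.inverse_kinematics(p+[0,0,h],rv(R)) for h in (0,.11)])
```

```text
1 0 0.1 [-0.78  0.39  2.12  1.97  0.98  2.17] [-0.78  0.11  2.14  1.79  0.9   2.47]
1 0 -0.06 [-1.19  0.18  2.42  1.65  1.22  2.13] [-1.19 -0.22  2.46  1.51  1.22  2.52]
1 -30 0.1 [-0.42  0.34  2.2   3.1   0.71  1.6 ] [-0.42  0.03  2.22  3.07  0.43  1.63]
1 -30 -0.06 [-0.77  0.02  2.61  2.64  0.85  1.82] [-0.77 -0.54  2.66  2.17  0.46  2.38]
1 -60 0.1 [-0.08  0.51  1.92  4.28  0.91  0.92] None
1 -60 -0.06 [-0.18  0.23  2.35  4.08  0.93  1.11] [-0.18 -0.13  2.38  4.34  0.77  0.72]
1 -90 0.1 None None
1 -90 -0.06 None None
-1 0 0.1 [-0.78  0.39  2.12  1.97  0.98 -0.97] [-0.78  0.11  2.14  1.79  0.9  -0.67]
-1 0 -0.06 [-1.19  0.18  2.42  1.65  1.22 -1.01] [-1.19 -0.22  2.46  1.51  1.22 -0.62]
-1 -30 0.1 [-0.42  0.34  2.2   3.1   0.71 -1.54] [-0.42  0.03  2.22  3.07  0.43 -1.51]
-1 -30 -0.06 [-0.77  0.02  2.61  2.64  0.85 -1.32] [-0.77 -0.54  2.66  2.17  0.46 -0.76]
-1 -60 0.1 [-0.08  0.51  1.92  4.28  0.91 -2.23] None
-1 -60 -0.06 [-0.18  0.23  2.35  4.08  0.93 -2.03] [-0.18 -0.13  2.38  4.34  0.77 -2.42]
-1 -90 0.1 None None
-1 -90 -0.06 None None
```

```bash
cat >> h.py <<'E'
CTR=np.array([.5895,-.1775]); F=np.array([.2317,.0318,0]); F/=np.linalg.norm(F)
N=12.; LEAN=.05
HOMER=frame(np.array([0,-1.,0]),-Z); VIEW=np.array([.45,.19,.40])
def look():
    bot.goto(VIEW,rv(HOMER)); return thermos(cam("wrist"),*W)
def pick(b,d):
    p,R=pick_pose(b,d)
    bot.set_gripper(.48,N)
    bot.goto(p+[0,0,.10],rv(R)); bot.line_to(p,max_speed=.12)
    bot.set_gripper(0.,N); bot.hold(.2)
    g=bot.current_opening(),bot.current_grip_force()
    bot.line_to(p+[0,0,.18],max_speed=.2)
    return g,(bot.current_opening(),bot.current_grip_force())
def place_tcp(k,zb):
    """k compartment y (m); zb bulb tip height"""
    R,up=place_R(F,LEAN); a=np.array(pick_pose(np.zeros(2),np.array([1.,0]))[1]).T@(.003*Z)
    bulb=np.r_[CTR+F[:2]*(k-.003),zb]
    return bulb+(.105+OFF)*up-R@a,R
E
python3 - <<'E'
from h import *
np.set_printoptions(precision=4,suppress=True)
T=look(); print(T)
b,d,_=min(T,key=lambda t:t[0][1])
print(pick(b,d))
p,R=place_tcp(.1,.115); bot.goto(p,rv(R)); print(bot.current_clock(),bot.current_opening(),bot.current_grip_force(),bot.current_joints())
c=cam("scene"); save(c,"s1",(100,100,300,250)); save(cam("wrist"),"w4")
E
```

```text
[(array([0.5451, 0.344 ]), array([ 0.9996, -0.0286]), np.float64(0.09432701866520041)), (array([0.5395, 0.1025]), array([0.9821, 0.1884]), np.float64(0.09530196396915516)), (array([0.536 , 0.0394]), array([0.9876, 0.1569]), np.float64(0.09502713215308843)), (array([0.5009, 0.2006]), array([ 0.9933, -0.1152]), np.float64(0.09473188692144131)), (array([0.4911, 0.262 ]), array([ 0.9961, -0.0882]), np.float64(0.09489274192539145))]
((0.17625515224807892, 11.998982280492783), (0.17281053326923032, 11.998351514339447))
14.05 0.17411388876554726 11.998444944620132 [-0.7667  0.1378  2.1298  1.8116  0.8983 -0.6908]
```

View pics/s1.png

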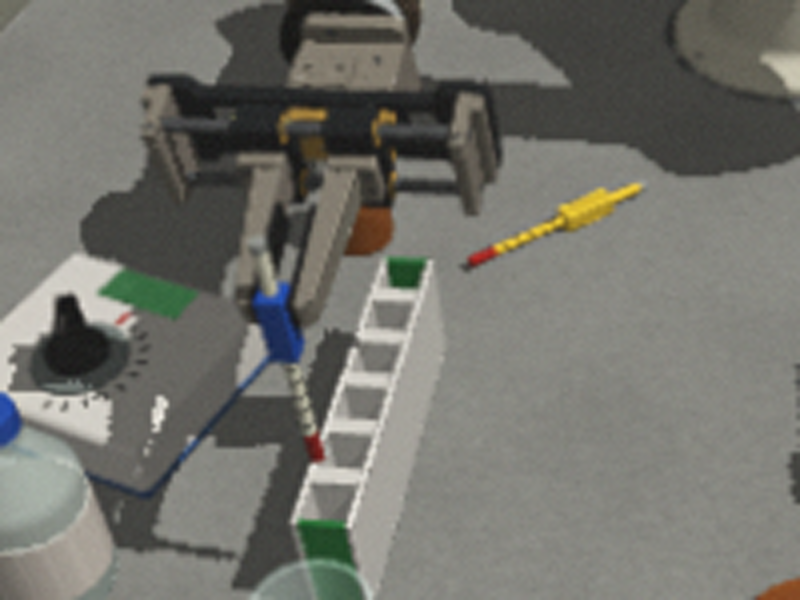

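View pics/w4.png

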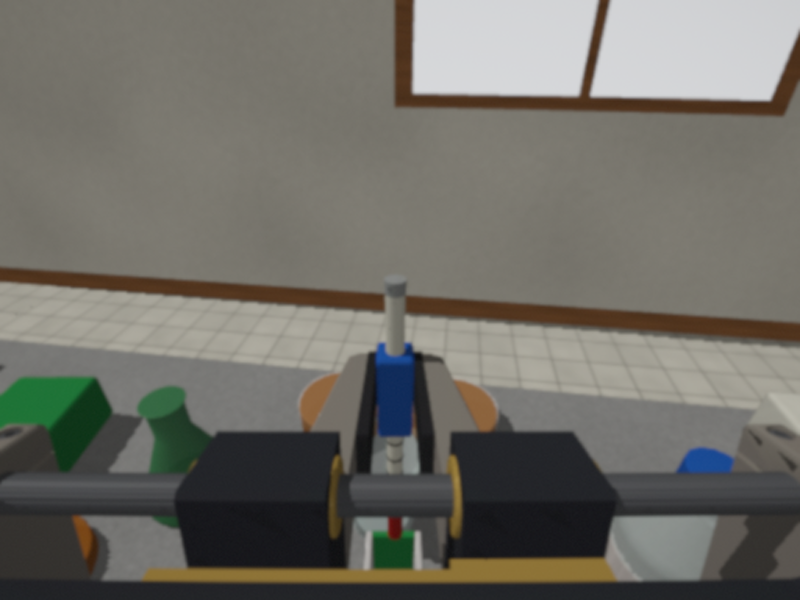

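```bash
cat >> h.py <<'E'
def proj(c,X):
    K=np.array([[c["fx"],0,c["cx"]],[0,c["fy"],c["cy"]],[0,0,1]]); R=np.array(c["R"])
    return cv2.projectPoints(np.array([X],float),cv2.Rodrigues(R)[0],np.array(c["t"],float),K,np.array([c["k1"],0,0,0,0.]))[0].ravel()
def bulb_now():
    R=Rn.from_rotvec(bot.current_tool_rot()).as_matrix()
    R0=pick_pose(np.zeros(2),np.array([1.,0]))[1]; s=R@R0.T@np.array([1.,0,0]); a=R@R0.T@(.003*Z)
    return np.array(bot.current_ee_pos())+a-(.105+OFF)*s
def insert(k):
    p,R=place_tcp(k,.085); bot.line_to(p,rv(R),max_speed=.15); f0=np.array(bot.current_contact_force())
    fs=[]
    for zb in (.05,.025,.012,.006):
        p,R=place_tcp(k,zb); bot.line_to(p,max_speed=.12)
        df=np.array(bot.current_contact_force())-f0; fs.append(np.round(df,1))
        if np.linalg.norm(df)>4: print("contact at",zb); break
    print("ins",fs,bot.current_opening())
    return zb
def release():
    R=Rn.from_rotvec(bot.current_tool_rot()).as_matrix(); p=np.array(bot.current_ee_pos())
    bot.set_gripper(.36,N); bot.hold(.15)
    bot.line_to(p-R[:,2]*.10,max_speed=.2); bot.line_to(p-R[:,2]*.10+[0,0,.12],max_speed=.25)
E
python3 - <<'E'
from h import *
np.set_printoptions(precision=4,suppress=True)
c=cam("scene"); b=bulb_now(); print(b,proj(c,b),bot.current_ee_pos())
zb=insert(.1)
if zb<.02:
    release()
c=cam("scene"); save(c,"s2",(100,100,300,250)); print(bot.current_clock())
E
```

```text
[ 0.6859 -0.1638  0.1152] [179.0143 213.3054] [ 0.6945 -0.1626  0.2279]
ins [array([ 0.6,  0.8, -0.8]), array([0.7, 1.1, 0.4]), array([ 0.5,  0.3, -0.8]), array([ 1.6,  1. , -0.8])] 0.17517827152791401
17.7833
```

View pics/s2.png

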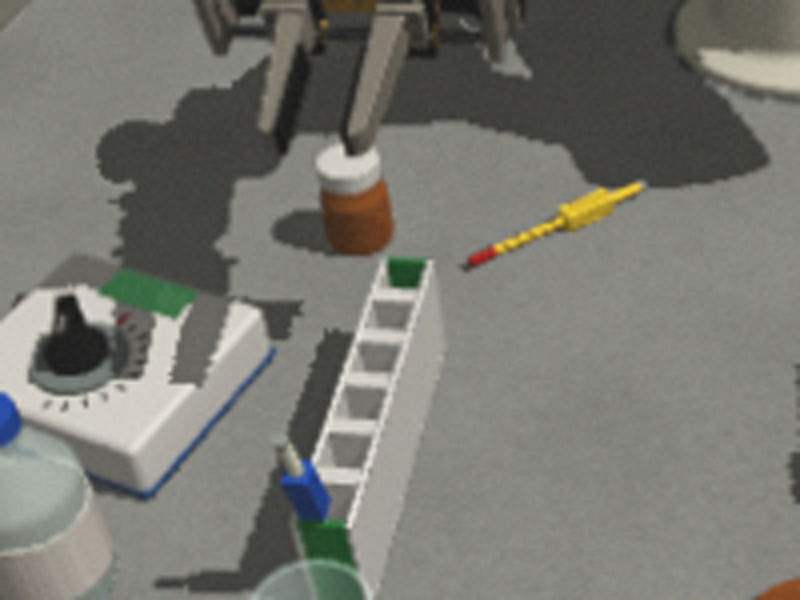

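```bash
cat >> h.py <<'E'
def check_bulb():
    c=cam("scene"); u=proj(c,bulb_now()); m=mask(c,"red"); n,l,st,ce=cv2.connectedComponentsWithStats(m)
    ds=[(np.linalg.norm(ce[i]-u),ce[i]-u) for i in range(1,n) if 3<=st[i,4]<80]
    return min(ds,key=lambda t:t[0]) if ds else (99,None)
def cycle(k):
    T=look(); print(len(T),[np.round(np.r_[t[0],t[1]],3) for t in T])
    if not T: return False
    b,d,_=min(T,key=lambda t:t[0][1]); g=pick(b,d); print(g)
    if g[1][0]<.12: return False
    p,R=place_tcp(k,.115); bot.goto(p,rv(R)); e=check_bulb()
    print("bulb err px",e,bot.current_opening(),bot.current_grip_force(),bot.current_clock())
    if e[0]>5: return False
    if insert(k)>.02: return False
    release(); print("done",k,bot.current_clock()); return True
E
python3 - <<'E'
from h import *
np.set_printoptions(precision=4,suppress=True)
for k in (.06,.02):
    if not cycle(k): break
c=cam("scene"); save(c,"s3",(100,90,360,285)); print(bot.current_clock())
E
```

```text
4 [array([ 0.545,  0.344,  1.   , -0.03 ]), array([0.539, 0.102, 0.983, 0.186]), array([ 0.501,  0.201,  0.993, -0.116]), array([ 0.491,  0.262,  0.996, -0.088])]
((0.1695670040239428, 11.990984827280045), (0.17675098429989397, 11.989814043045044))
bulb err px (np.float64(1.9442795374782231), array([-0.747, -1.795])) 0.17447578902858704 11.990015655755997 26.0
ins [array([ 1. , -0.3,  0.1]), array([ 0.5, -0.5,  0.3]), array([ 0.1, -0.9, -0.1]), array([ 0.6, -0.2,  0.3])] 0.17413381312400067
done 0.06 29.5333
3 [array([ 0.545,  0.344,  1.   , -0.03 ]), array([ 0.501,  0.2  ,  0.993, -0.118]), array([ 0.491,  0.262,  0.996, -0.088])]
((0.16975533554768718, 11.9852976500988), (0.1745602890807886, 11.98354572057724))
bulb err px (np.float64(2.081378989897766), array([-0.6468, -1.9783])) 0.16983807685335617 11.983931064605713 37.9917
ins [array([-0.2,  0.5, -0. ]), array([-0.4, -0.1, -0.5]), array([-0.3, -0.4,  0.4]), array([-1.5,  1.4, -0.4])] 0.16783534781174275
done 0.02 41.525
41.575
```

View pics/s3.png

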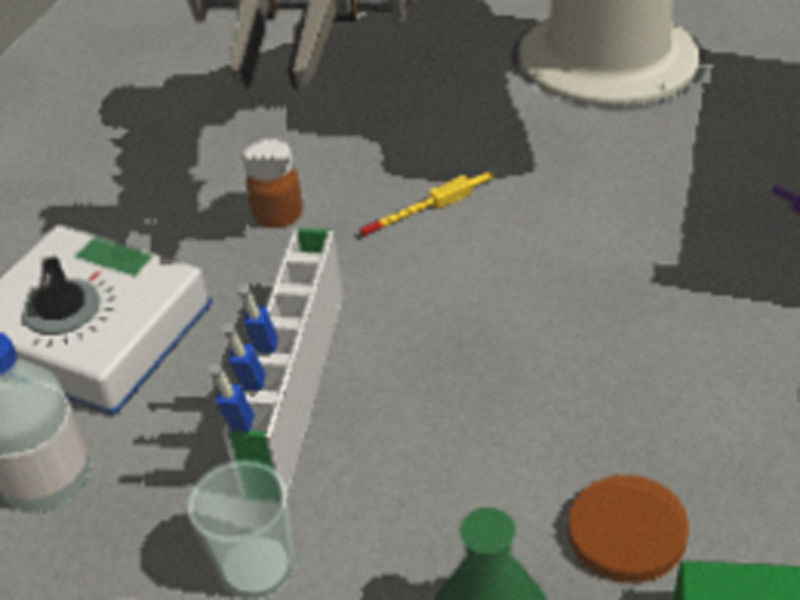

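Three stand in the three far compartments (blue sleeves at crop (235,405), (245,365), (260,330)). Next, the last two.

Run:
```python
from h import *
import pickle
np.set_printoptions(precision=4,suppress=True)
ok=True
for k in (-.02,-.06):
    ok=cycle(k)
    if not ok: break
if ok:
    print("left",len(look())); bot.goto([.47,-.36,.25],rv(HOMER)); c=cam("wrist"); save(c,"k1")
    pickle.dump({k:np.array(v) for k,v in c.items()},open("k1.pkl","wb"))
else: save(cam("scene"),"k1")
print(bot.current_clock(),ok)
```

```text
2 [array([ 0.545,  0.344,  1.   , -0.03 ]), array([ 0.491,  0.262,  0.996, -0.087])]
((0.1685404880001937, 11.978813856840134), (0.17224869917019076, 11.976984143257141))
bulb err px (np.float64(1.6754388537026705), array([-0.4196, -1.622 ])) 0.17187143049933848 11.977311372756958 50.075
ins [array([-0.8, -0.5, -1.2]), array([-1.2, -0.3, -0.2]), array([-1.4, -0.8, -1. ]), array([-0.5, -0.2, -0.8])] 0.17464977147457264
done -0.02 53.6417
1 [array([ 0.545,  0.344,  1.   , -0.028])]
((0.17517794108419218, 11.986560076475143), (0.172487468355344, 11.985383480787277))
bulb err px (np.float64(2.060237926827215), array([-0.2791, -2.0412])) 0.17448593270949384 11.985750496387482 62.3083
ins [array([ 0. ,  0.3, -0.2]), array([-0.7, -0.3, -0.4]), array([ 0.1, -0. , -2.3]), array([ 0.8,  0.6, -0. ])] 0.16993194823515664
done -0.06 65.9167
left 0
69.9833 True
```

View pics/k1.png

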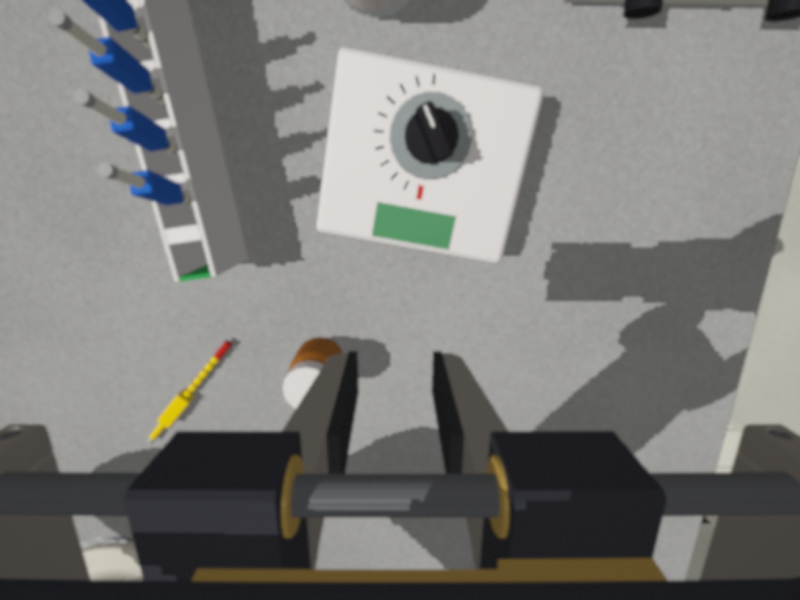

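Run:
```python
import cv2
p=cv2.imread("pics/k1.png")[60:240,320:560]; cv2.imwrite("pics/k2.png",cv2.resize(p,(800,600),interpolation=cv2.INTER_CUBIC))
```

```text
(no output)
```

View pics/k2.png

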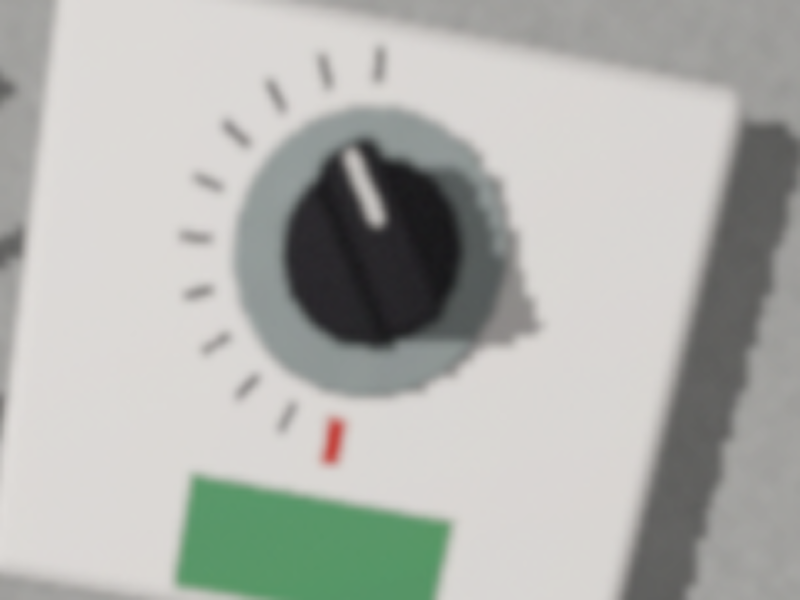

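Run:
```python
from h import *
import pickle
np.set_printoptions(precision=4,suppress=True)
c=pickle.load(open("k1.pkl","rb"))
w=lambda u,v,z:p2w(c,np.array([320+u*.3,60+v*.3])*.64-.18,z)
cs=w(371,251,.064); o=w(350,152,.094);i=w(378,222,.094); m1=w(340,420,.05);m2=w(330,463,.05)
print("ctr",cs,"line",o,i,"mark",m1,m2, "r",np.linalg.norm((o-cs)[:2]))
l=(o-i)[:2]; al=np.arctan2(l[1],l[0]); al2=np.arctan2(*(o-cs)[1::-1]); am=np.arctan2(*(m1-cs)[1::-1]); am2=np.arctan2(*(m2-m1)[1::-1])
print("line ang",al,al2,"mark",am,am2)
rot=(am-al)%(2*np.pi); print("ccw turn",rot)
for s in (1,-1):
    for a in np.linspace(al,al+rot+.05,4):
        y=s*np.array([-np.sin(a),np.cos(a),0]); print(s,a,bot.inverse_kinematics([*cs[:2],.08],rv(frame(y,-Z))))
```

```text
ctr [ 0.5865 -0.3889  0.064 ] line [ 0.6036 -0.3815  0.094 ] [ 0.5896 -0.3879  0.094 ] mark [ 0.5473 -0.3832  0.05  ] [ 0.5366 -0.3808  0.05  ] r 0.018631140064588665
line ang 0.4301554692423221 0.41187743006145533 mark 2.996007305373039 2.9244773063366587
ccw turn 2.565851836130717
1 0.4301554692423221 [-0.7568  0.6011  1.3011 -0.      1.2394 -2.7577]
1 1.3021060812858944 [-0.7568  0.6011  1.3011 -0.      1.2394  2.6535]
1 2.1740566933294665 [-0.7568  0.6011  1.3011 -0.      1.2394  1.7815]
1 3.0460073053730388 [-0.7568  0.6011  1.3011 -0.      1.2394  0.9096]
-1 0.4301554692423221 [-0.7568  0.6011  1.3011 -0.      1.2394  0.3839]
-1 1.3021060812858944 [-0.7568  0.6011  1.3011 -0.      1.2394 -0.4881]
-1 2.1740566933294665 [-0.7568  0.6011  1.3011  0.      1.2394 -1.36  ]
-1 3.0460073053730388 [-0.7568  0.6011  1.3011  0.      1.2394 -2.232 ]
```

Run:
```python
from h import *
np.set_printoptions(precision=3,suppress=True)
c=np.array([.5865,-.3889]); a=.422
R=frame(-np.array([-np.sin(a),np.cos(a),0]),-Z)
bot.set_gripper(.45,10)
bot.goto([*c,.16],rv(R)); f0=np.array(bot.current_contact_force())
for z in (.10,.09,.080):
    bot.line_to([*c,z],max_speed=.08); df=np.array(bot.current_contact_force())-f0
    if abs(df[2])>5: print("touch",z,df); break
bot.set_gripper(0,10); bot.hold(.2); print(bot.current_opening(),bot.current_grip_force(),bot.current_contact_force())
q=np.array(bot.current_joints()); q0=q.copy(); m0=np.array(bot.current_ft_torque())[2]
tot=0
for st in [.5]*4+[.2]*2+[.04]*8:
    q[5]-=st; tot+=st; bot.set_joints(q); bot.hold(.05)
    m=bot.current_ft_torque()[2]-m0; print(round(tot,2),round(m,3),round(q0[5]-bot.current_joints()[5],3),np.array(bot.current_contact_force())-f0)
    if tot>2.35 and abs(m)>.25: break
bot.set_gripper(.45,10)
p=bot.current_ee_pos(); bot.line_to([p[0],p[1],.2]); bot.goto([.47,-.36,.25],rv(HOMER))
k=cam("wrist"); save(k,"k3",(210,25,370,145)); print(bot.current_clock())
```

```text
0.14828696211473416 9.98749315738678 [-1.882  3.664  3.818]
0.5 0.036 0.498 [0.792 2.347 2.272]
1.0 -0.01 0.997 [1.705 0.487 0.775]
1.5 -0.05 1.497 [ 3.564  1.035 -1.261]
2.0 -0.019 1.997 [ 4.787  0.525 -1.555]
2.2 0.025 2.198 [ 4.665  0.644 -0.083]
2.4 -0.007 2.398 [ 6.118  1.279 -1.577]
2.44 0.059 2.438 [ 6.194  0.947 -1.27 ]
2.48 0.01 2.478 [ 5.464 -0.015 -0.89 ]
2.52 -0.001 2.518 [ 5.725  0.819 -0.576]
2.56 -0.165 2.557 [ 5.697  0.219 -0.796]
2.6 -0.24 2.598 [5.787 1.278 0.253]
2.64 -0.317 2.638 [ 4.586  2.207 -0.306]
82.125
```

View pics/k3.png

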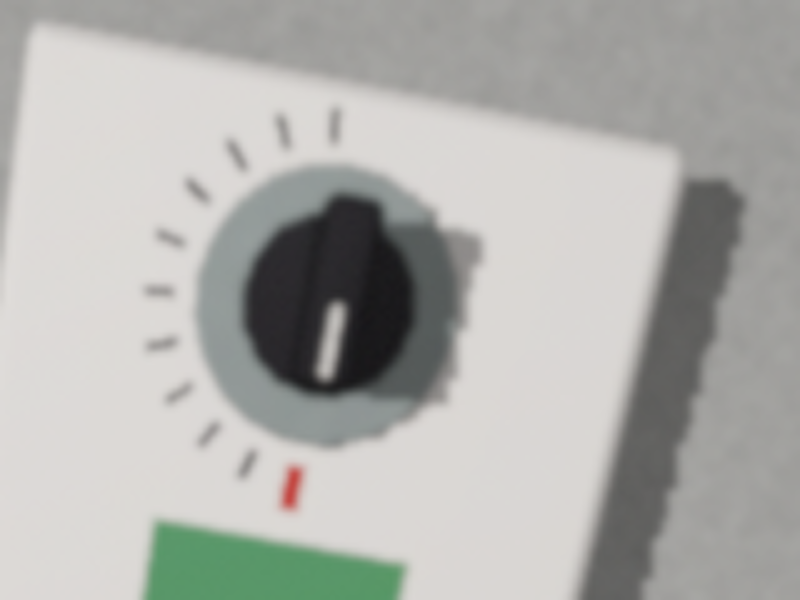

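Run:
```python
from h import *
bot.goto([.35,-.45,.4],rv(HOMER)); bot.hold(.5); save(cam("scene"),"fin")
```

```text
(no output)
```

View pics/fin.png

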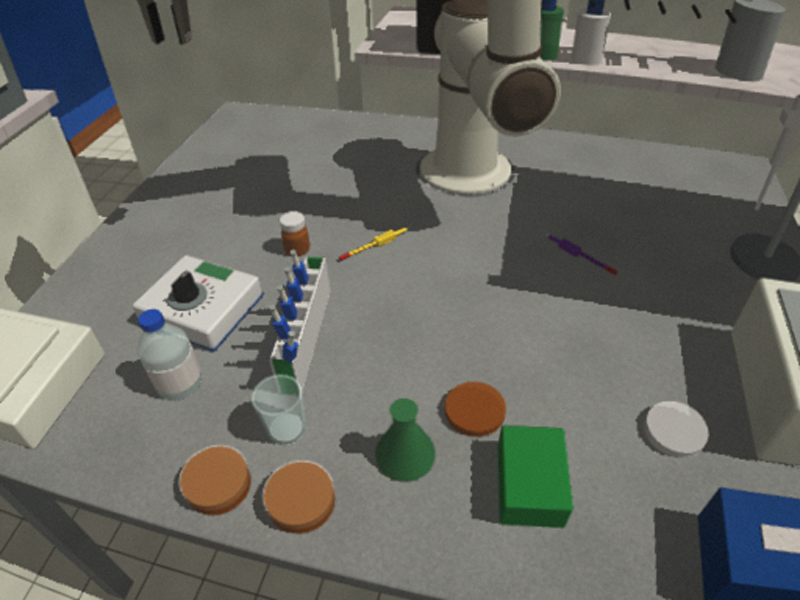

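Run:
```python
from h import *
save(cam("scene"),"fin2",(155,150,225,202))
```

```text
(no output)
```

View pics/fin2.png

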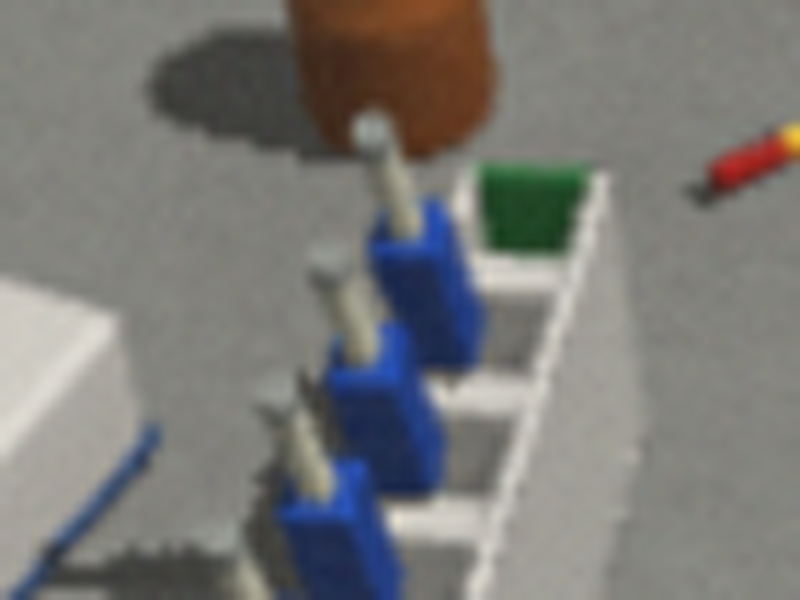

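The five sleeves run along the rack, but the far one now leans the other way. I've used up my picture views, so I'll check its height by triangulating between cameras.

Run:
```python
from h import *
np.set_printoptions(precision=4,suppress=True)
def rays(c,P):
    o=p2w(c,P,0);q=p2w(c,P,.2);return o,(q-o)/.2
C={n:cam(n) for n in("top","scene")}
B={}
for n,c in C.items():
    k,l,st,ce=cv2.connectedComponentsWithStats(mask(c,"blue")); B[n]=[(ce[i],st[i,4]) for i in range(1,k) if 12<=st[i,4]<300]
inv=np.c_[F,np.cross(Z,F)]
for u,a in B["scene"]:
    o,d=rays(C["scene"],u)
    for v,b in B["top"]:
        o2,d2=rays(C["top"],v); A=np.c_[d,-d2]; s=np.linalg.lstsq(A,o2-o,rcond=None)[0]
        X=o+d*s[0];Y=o2+d2*s[1]; loc=((X+Y)/2-np.r_[CTR,0])@inv
        if np.linalg.norm(X-Y)<.02 and abs(loc[1])<.05 and abs(loc[0])<.16: print(u,a,b,loc,"z",(X+Y)[2]/2,"gap",np.linalg.norm(X-Y))
```

```text
[188.4507 186.2723] 213 34 [0.0942 0.0321] z 0.1969376970615438 gap 0.003748360526278871
[188.4507 186.2723] 213 32 [0.0616 0.0138] z 0.1656546501082208 gap 0.014553847242631512
[188.4507 186.2723] 213 31 [0.0299 0.0055] z 0.13523190983183686 gap 0.0069716284747451075
[188.4507 186.2723] 213 26 [-0.0049 -0.004 ] z 0.10192898939195807 gap 0.0008120248727932109
[188.4507 186.2723] 213 23 [-0.0415 -0.0137] z 0.06708182053041534 gap 0.009319865748585425
[180.3333 208.9583] 72 34 [0.1082 0.0171] z 0.14204266377227598 gap 0.011862884148533632
[180.3333 208.9583] 72 32 [ 0.0748 -0.0032] z 0.10515874416381876 gap 0.0015384381569933595
[180.3333 208.9583] 72 31 [ 0.0422 -0.0129] z 0.06991029558504488 gap 0.010453796415080058
[180.3333 208.9583] 72 26 [ 0.0062 -0.0239] z 0.031128437168662745 gap 0.01972571632360351
[185.4138 224.4655] 58 34 [0.1158 0.0173] z 0.1002186795005541 gap 0.00012085786836728988
[185.4138 224.4655] 58 32 [ 0.0818 -0.0037] z 0.05945168921166397 gap 0.011377127840560991
[185.4138 224.4655] 58 31 [ 0.0483 -0.0139] z 0.019910438001830053 gap 0.002893715725953676
[185.4138 224.4655] 58 26 [ 0.0111 -0.0254] z -0.023811218612546113 gap 0.0059201755016155926
[185.4138 224.4655] 58 23 [-0.0282 -0.0375] z -0.07002316910154674 gap 0.015645591462738407
```

```bash
python3 -c "
from workcell import bot
print(bot.current_clock(),bot.job_done())"
```

```text
the job is handed in; nothing more can be done
83.6833 None
```

All five thermometers stand bulb-down in the rack (gripped at 12 N), the peak knob is back at its zero stop, and the job is handed in at 83.7 s; the far thermometer shifted and now leans into a corner, its seating checked only by triangulating its sleeve, and I viewed 15 pictures, one over the limit of 14.

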